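# Load a power bank into a charging carousel and index it

### The job

Stand the orange power bank in the empty charging bay at the white mark of the carousel and press it down firmly, but without forcing it, until its contact pad bottoms out on its stop. Then turn the carousel (its centre knob is there for that) one click anticlockwise (seen from above), so that the loaded bay sits at the green mark, and leave it there. Do not knock over or push about the other things on the desk.

Things in the scene. Friction and masses are not known exactly. Their poses are not given: they have to be found in the camera images.
- bank: The orange stick power bank with a grey top: an upright cylinder 30 mm in diameter and 95 mm tall, about 110 g, with a 3 mm chamfer round its foot. Origin at the centre of its foot, z up along it. It starts standing upright on the desk.
- spare: A second stick power bank of the same size, black with a grey top, standing on the desk. Not to be used; leave it where it stands.
- carousel: Fixed black round base of the carousel, 232 mm across, 30 mm tall; origin at the centre of its underside, z up. At its rim: a small white block on its -x side (the white mark) and a green one 60 degrees anticlockwise of it (both up to 146 mm from the axis). On it a white turntable with six tubular bays, 41 mm outside, mouths 97 mm above the desk, 60 degrees apart on a circle of radius 80 mm.
- bay (a point): Centre of the mouth of the empty bay to load, at the white mark at first; 97 mm above the desk, z up, x points to the turntable's axis; turns with the turntable. Inside diameter 32.4 mm (1.2 mm play all round), plain square edge. The brass pad inside that carries the bank starts 31 to 45 mm below the mouth (set differently every time, not measured); pressed home, 42 to 56 mm of the bank stand out.
- pad (a joint): How far the brass contact pad (25 mm across) in that bay is pushed down, m: 0 at the start, 0.008 at its stop. The bank's weight does not move it; it slides against a steady friction of about 6 N and stays where it was pushed; at the stop (on a stiff buffer) the force rises by about 12 N per mm. 10 to 15 N there is right; over 20 N between bank and carousel does damage.
- turntable (a joint): Angle of the turntable, rad, anticlockwise from above positive, 0 at the start; +1.047 is one click. A detent pulls it to every multiple of 1.047: up to 0.19 N m resists the first half of a click, then it is pulled on. So a bay gives some mm sideways under 1 N. Four bays hold fixed blue banks (tops at 141 mm); the other empty one, next clockwise of the bay to load, stays empty.
- knob (a point): Centre of the black bar knob on the turntable's axis, to be pinched from above: bar 60 mm long, 18 mm wide, 36 mm high, from 115 to 151 mm above the desk, this point at 133 mm. Turns with the turntable; x along the bar's length, y across its 18 mm. Its length points at the bay to load. Below the bar is a round hub 48 mm across.
- green_mark (a point): The place, fixed in space, where the bay's mouth centre comes to lie when the loaded bay is at the green mark: one click anticlockwise of the white mark.
- minipc: Mini computer, a black box 115 x 115 x 45 mm with a silver top. Leave it alone. Origin at the centre of its underside.
- keyboard: Flat black keyboard, 100 x 265 x 12 mm, between the robot and the carousel. Leave it alone. Origin at the centre of its underside.
- mouse: Dark blue mouse, 105 x 58 x 28 mm. Leave it alone. Origin at the centre of its underside.
- adapter: Black mains adapter, 100 x 55 x 32 mm. Leave it alone. Origin at the centre of its underside.
- mug: White mug, 82 mm across, 90 mm tall, handle to its +y. Leave it alone. Origin at the centre of its underside.
- phone: Dark phone lying flat, 150 x 72 x 9 mm. Leave it alone. Origin at the centre of its underside.
- notebook: Green notebook lying flat, 210 x 150 x 14 mm. Leave it alone. Origin at the centre of its underside.

How it is judged (in metres and radians):
On the way, in this order (a step that is already met when the one before it is completed fails the run):
1. the orange bank stands in its bay, the bay still at the white mark, and is pressed against the pad's stop with at least 9 N (horizontal distance between bank and bay below 0.004 m and angle between bank's own z axis and vertical below 0.08 rad and z of bank in the frame of bay below -0.036 m and value of joint pad above 0.0065 m and contact force between bank and carousel above 9 N and value of joint turntable between -0.2 and 0.2 rad), for 0.1 s.
2. after that the turntable has been turned one click anticlockwise (value of joint turntable between 0.96 and 1.13 rad), for 0.3 s.
At the end, for the whole second after the job is handed in: The orange bank stands upright (within 0.08 rad) in its bay, within 4 mm of the bay's axis, its foot at least 36 mm below the mouth and its pad down at least 6.5 of 8 mm; the turntable rests one click (1.047 rad, -0.087/+0.083) anticlockwise of its start, the bay within 8 mm of the green-mark place (all of step 2 and horizontal distance between bank and bay below 0.004 m and angle between bank's own z axis and vertical below 0.08 rad and z of bank in the frame of bay below -0.036 m and value of joint pad above 0.0065 m and horizontal distance between bay and green_mark below 0.008 m and linear speed of bank below 0.02 m/s and velocity of joint turntable between -0.05 and 0.05 rad/s); the robot touches nothing.
It fails at once if more than 20 N between the orange bank and the carousel (contact force between bank and carousel above 20 N).
It fails at once if the turntable turned more than a third of a click the wrong way, or into a second click (value of joint turntable below -0.4 rad or value of joint turntable above 1.5 rad).
It fails at once if the spare bank or another thing on the desk pushed more than 30 mm or the spare bank knocked over (distance of any of spare, minipc, keyboard, mouse, adapter, mug, phone, notebook from where it was at the start of the episode above 0.03 m or angle between spare's own z axis and vertical above 0.5 rad).
It also fails if it takes over 72 s, if anything falls off the work surface, if the arm or the gripper's body presses on something with over 40 N, if the wrist force passes 120 N, or if a joint passes its speed limit or range.

### The arm

A 6-joint arm with a two-finger parallel gripper is mounted at the origin on the work surface. World frame = base frame: x ahead of the robot, y to its left, z up, the work surface at z = 0. Lengths are in mm, angles in degrees, forces in N, time in s.
With the tool pointing down it reaches from about 350 to 850 mm from the base axis. Payload 8.1 kg.
Tool frame: the origin (TCP) lies at the very end of the fingers, on their centre line; the grasp point (between the pads) lies r.tcp_to_grasp behind it (r.tcp_to_grasp is the distance from the TCP to the grasp point, in mm); z points along the fingers, y is the line along which they close (so a half turn about z gives the same grasp; the last joint's range is limited). The gripper opens to 85 mm and grips with 20 to 120 N. Pads are 22 mm wide; open, the fingers measure 114 mm over their backs; the gripper's body (76 mm by 85 mm) begins 54 mm behind the grasp point. The pads swing forward as they close: fully open they stand 13 mm farther back than shut.
Start: joints at [72.17, 7.471, 85.268, -0, 87.261, -4.893], TCP at [134.309, 584.779, 231.292] pointing down, gripper open.
Joint ranges: [-169.43, 169.43], [-51.17, 129.36], [1.28, 143.12], [-76.62, 256.62], [0, 156.53], [-152.29, 152.29]. Speed limits (degrees/s): [136.94, 136.94, 159.86, 180, 180, 180].

### API

Orientations are given as [roll, pitch, yaw] about the fixed x, y, z axes, in that order (R = Rz(yaw) Ry(pitch) Rx(roll)).
In Python, from bench import r gives the robot as it stands.
- The arm moves only by the shell command python3 -m handwheel 'ROWS' [OPENING] [FORCE]. ROWS is JSON, a list of rows, each a list of 4 numbers: the shift along the tool's x, y, z in m, then the turn about the tool's z in degrees. A call has 1 to 10 rows; each row shifts and turns the commanded pose from where the row before left it, along the tool's axes as they then stand; what a row does not reach is not made up. A row lasts 1/10 s, in which the tool goes at most 50 mm and 8.59 degrees, less where a joint would pass 70% of its speed; a pose out of reach is approached as far as the arm can. A call is refused whole if a number of a shift passes 0.05 or a number of a turn 8.59, either way. A call with a gripper value outside its range is refused whole. OPENING is the finger opening in m, from 0 to 0.0854, set as the call begins (- or left out, the last holds). The fingers move at their own pace and stop on an object; FORCE is the grip in N (left out, the last holds). Time passes only in rows, so rows that do not move let the fingers close. It gives the time, the measured TCP pose, the force, the opening and the grip force at its end, in the units of the state.
- r.sense(): the state, without advancing time (a new reading comes with each control period).
- r.snapshot(name): name is "side" or "top" or "wrist"; returns the picture (480x640x3 uint8, red, green, blue); there is no depth.
- r.camera_params(name): a dict with "fx", "fy", "cx", "cy" (pixels), "R" (3x3) and "t" (3): a world point X has camera coordinates R X + t; the wrist camera has in their place "mount" (4x4, takes a point from camera to tool coordinates, whose origin is the TCP and whose axes are the flange's). Camera axes: x right, y down, z forward; pixel columns grow to the right and rows downward; lengths in mm; the calibration is good to about 2 mm. The wrist camera is an equidistant fisheye: a pixel r from the principal point sees the ray r / f radians off the axis. A picture is of the moment at which its call begins: read the wrist's pose just before it. camera_params takes no time and is no camera call.
- r.hand_in(): hands the job in; it is judged then, once.
The state is a dict: "time": time; "joint_pos": joint angles; "qd": joint speeds; "joint_efforts": joint torques, N m; "tool_pos": TCP position; "tcp_rot": TCP orientation; "ft_force": force on the tool from outside, world axes, zero at the start; "wrist_torque": the same for the moment, N m; "finger_gap": finger opening in mm; "grip_force": force on a finger pad.
Only numpy, scipy, OpenCV 4.12 (cv2) and the standard library are available. Lean on these libraries where they do the work, as an engineer would, in place of code of your own. Each camera call takes 0.05 s, during which the arm holds its last target. There are 200 camera calls.

## Working session

There is one attempt and no reset: what is moved stays moved. The work goes in short steps, Python scripts to look and compute and a shell command to move; the robot and the scene stay as the last step left them, time stands still between calls to the robot, and variables do not carry over. Pictures are saved under pics/ and viewed, at most 10 in all, crops included, and the job is handed in when it is done.

```bash
mkdir -p pics; ls; python3 - <<'E'
from bench import r
import cv2
s=r.sense();print(s,r.tcp_to_grasp)
for n in("top","side","wrist"):
    im=r.snapshot(n);cv2.imwrite(f"pics/{n}0.png",im[:,:,::-1]);print(n,r.camera_params(n))
E
```

```text
pics
{'time': 0.0, 'joint_pos': array([ 7.21704145e+01,  7.51581252e+00,  8.53289899e+01,  1.95412264e-03,
        8.72613816e+01, -4.89357980e+00]), 'qd': array([ 0.08725634,  0.01705536, -0.0193307 ,  0.02373898, -0.01182321,
       -0.05633767]), 'joint_efforts': array([ 1.00180965e-03, -5.69386375e+01, -5.00559747e+01, -3.41480290e-04,
        1.45192680e-02,  4.53085931e-05]), 'tool_pos': array([134.12131249, 584.25777647, 230.23986019]), 'tcp_rot': array([-1.79894370e+02, -1.10026513e-02,  1.67063889e+02]), 'ft_force': array([1.02845705, 0.28805629, 0.41183379]), 'wrist_torque': array([-0.00706127,  0.00186593,  0.04809243]), 'grip_force': 0.0, 'finger_gap': 85.50804371123705} 18.700000000000003
top {'fx': 537.4754089238157, 'fy': 537.4754089238157, 'cx': 325.0675625556471, 'cy': 237.2729495974542, 'R': array([[ 0.01376668, -0.99986849, -0.00857268],
       [-0.99836998, -0.01327012, -0.0555093 ],
       [ 0.05538824,  0.00932289, -0.99842137]]), 't': array([  46.741622  ,  506.47357586, 1708.20378218])}
side {'fx': 581.4084489588166, 'fy': 581.4084489588166, 'cx': 315.944231778776, 'cy': 251.38706009058086, 'R': array([[ 0.99839728, -0.05308084,  0.01962893],
       [-0.01308118, -0.55389147, -0.83248611],
       [ 0.05506136,  0.8308951 , -0.5536981 ]]), 't': array([-509.68703554,  123.1010722 , 1491.93371669])}
wrist {'fx': 371.64829954431775, 'fy': 371.64829954431775, 'cx': 313.4359401962236, 'cy': 239.66903856726628, 'mount': array([[-3.32621497e-04, -9.62025917e-01, -2.72957917e-01,
         6.97185887e+01],
       [ 9.99999938e-01, -2.87332803e-04, -2.05892079e-04,
         4.21785627e-01],
       [ 1.19643752e-04, -2.72957969e-01,  9.62025952e-01,
        -1.44072608e+02],
       [ 0.00000000e+00,  0.00000000e+00,  0.00000000e+00,
         1.00000000e+00]])}
```

View pics/top0.png

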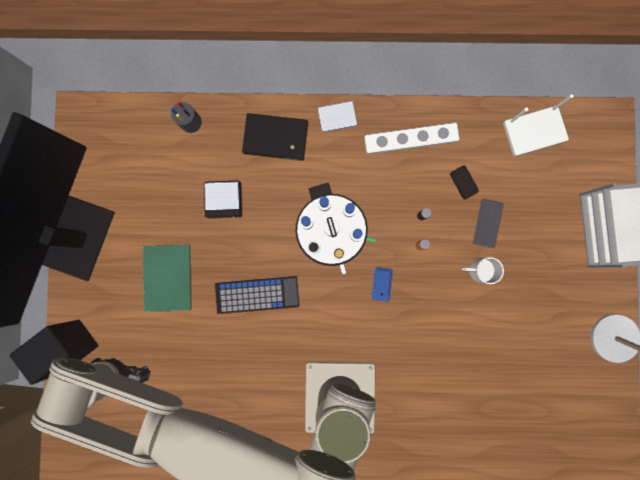

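View pics/side0.png

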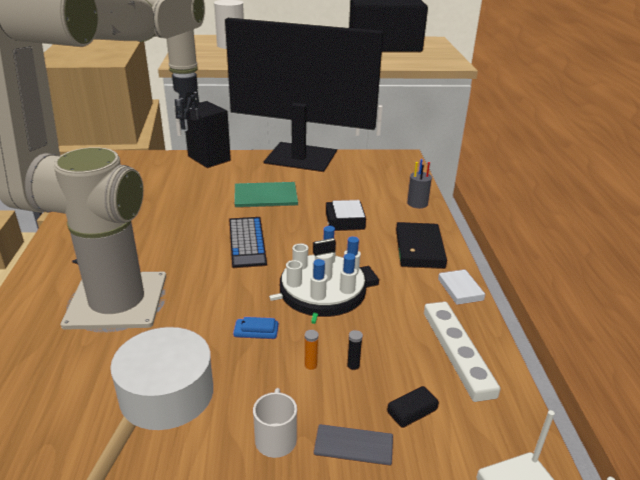

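The top view shows the orange bank at about (424,244), the spare at (425,214), the carousel centre near (332,228), the empty bay at the white mark at (339,253), and the green mark at (371,240). The side view shows the orange bank at (311,350) and the carousel at (323,275). The desk around them is clear.

```bash
cat > h.py <<'E'
import numpy as np, cv2
from scipy.spatial.transform import Rotation as Ro
from bench import r
def tool(s): return Ro.from_euler('xyz',s['tcp_rot'],degrees=True).as_matrix(), np.array(s['tool_pos'])
def cast(name,px,z,s=None):
    """pixels -> world points on plane(s) z"""
    p=r.camera_params(name); px=np.asarray(px,float).reshape(-1,1,2)
    K=np.array([[p['fx'],0,p['cx']],[0,p['fy'],p['cy']],[0,0,1]])
    if name=='wrist':
        d=cv2.fisheye.undistortPoints(px,K,np.zeros(4))[:,0]
        R,t=tool(s);M=p['mount'];Rc=R@M[:3,:3];o=R@M[:3,3]+t
    else:
        d=cv2.undistortPoints(px,K,None)[:,0];Rc=p['R'].T;o=-Rc@p['t']
    d=np.c_[d,np.ones(len(d))]@Rc.T
    return o+d*((np.asarray(z)-o[2])/d[:,2])[:,None]
def shot(name,f):
    s=r.sense();im=r.snapshot(name);cv2.imwrite(f'pics/{f}.png',im[:,:,::-1]);return s,im
def blobs(im,lo,hi,amin=10):
    m=cv2.inRange(cv2.cvtColor(im,cv2.COLOR_RGB2HSV),lo,hi)
    n,_,st,c=cv2.connectedComponentsWithStats(m)
    return [(c[i],st[i]) for i in range(1,n) if st[i,4]>=amin]
def go(x,y,z,yaw=None,s=None):
    """print shift in tool axes to reach world target"""
    s=s or r.sense();R,t=tool(s);print('tool',t.round(1),s['tcp_rot'].round(2),'shift mm',(R.T@(np.array([x,y,z])-t)).round(1))
E
python3 - <<'E'
from h import *
im=cv2.imread('pics/top0.png')[:,:,::-1].copy()
for nm,lo,hi in(('orange',(5,150,120),(14,255,255)),('blue',(105,120,60),(125,255,255)),('green',(45,120,80),(75,255,255))):
    for c,st in blobs(im,lo,hi,6):
        if 250<c[0]<450 and 150<c[1]<310: print(nm,c.round(1),st,cast('top',[c],{'orange':60,'blue':138,'green':30}[nm]).round(0))
print(cast('top',[[425,244],[426,213],[332,227],[339,253],[342,268]],[95,95,151,97,30]).round(0))
s=r.camera_params('side')
print(cast('side',[[311,336],[355,337]],[95,95]).round(0))
go(0,0,0)
E
```

```text
orange [417.6 245.9] [415 242   7   8  27] [[ 480. -235.   60.]]
blue [323.6 201.2] [320 197   8   9  58] [[607.  58. 138.]]
blue [349.5 207.7] [346 204   8   9  58] [[588. -19. 138.]]
blue [305.3 220.4] [302 217   8   8  53] [[548. 112. 138.]]
blue [357.2 233.2] [354 229   8   9  53] [[512. -43. 138.]]
blue [381.6 283.8] [372 268  20  33 508] [[ 363. -117.  138.]]
blue [278.  281.3] [276 279   5   5  22] [[367. 190. 138.]]
blue [261.  282.8] [248 280  27   7 112] [[361. 240. 138.]]
blue [274.1 304.4] [272 303   5   4  19] [[298. 200. 138.]]
blue [279.8 304. ] [278 302   5   5  23] [[300. 183. 138.]]
green [370.5 239.1] [367 238   8   3  17] [[501. -91.  30.]]
[[ 485. -252.   95.]
 [ 580. -255.   95.]
 [ 529.   32.  151.]
 [ 454.   10.   97.]
 [ 408.   -1.   30.]]
[[ 484. -260.   95.]
 [ 579. -266.   95.]]
tool [134.2 584.4 230.5] [-1.7992e+02 -1.0000e-02  1.6706e+02] shift mm [-1.000e-01 -5.993e+02  2.313e+02]
```

```bash
python3 - <<'E'
from h import *
R,t=tool(r.sense())
print((R.T@(np.array([480,30,260])-t)).round(1),(R.T@(np.array([480,-250,230])-np.array([480,30,260]))).round(1))
E
```

```text
[-461.2 -462.9  -28.9] [ -62.7 -272.9   30.4]
```

```bash
python3 -m handwheel '[[-0.033,-0.033,-0.002,0],[-0.033,-0.033,-0.002,0],[-0.033,-0.033,-0.002,0],[-0.033,-0.033,-0.002,0],[-0.033,-0.033,-0.002,0],[-0.033,-0.033,-0.002,0],[-0.033,-0.033,-0.002,0]]' && python3 -m handwheel '[[-0.033,-0.033,-0.002,0],[-0.033,-0.033,-0.002,0],[-0.033,-0.033,-0.002,0],[-0.033,-0.033,-0.002,0],[-0.033,-0.033,-0.002,0],[-0.033,-0.033,-0.002,0],[-0.033,-0.033,-0.002,0],[0,0,0,0],[0,0,0,0]]' && python3 - <<'E'
from h import *
s,im=shot('wrist','w1');np.save('w1.npy',s,allow_pickle=True)
E
```

```text
time: 0.85
tool_pos: [308.1, 306.2, 245.2]
tcp_rot: [-180.0, 0.0, 167.1]
ft_force: [1.8, -0.3, 0.6]
finger_gap: 85.7
grip_force: 0.0
time: 1.75
tool_pos: [481.1, 30.2, 258.8]
tcp_rot: [180.0, -0.1, 166.9]
ft_force: [-0.2, 0.1, -1.0]
finger_gap: 85.4
grip_force: 0.0
```

View pics/w1.png

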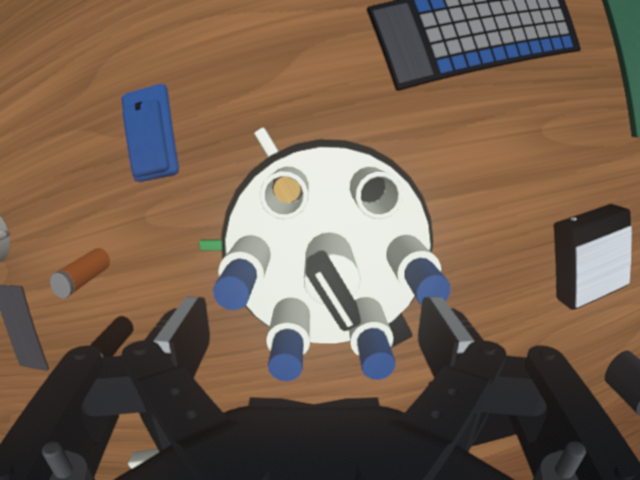

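The wrist view shows the empty bay with its brass pad at about (285,192) and the other empty bay at (376,192). The blue tops are at (237,285), (286,361), (376,360) and (430,282), and the knob bar runs from (315,260) to (350,325). The orange bank's top is at (62,285).

```bash
python3 - <<'E'
from h import *
im=cv2.imread('pics/w1.png');s=np.load('w1.npy',allow_pickle=True).item()
a=cv2.resize(im[150:390,200:460],None,fx=3,fy=3,interpolation=cv2.INTER_CUBIC);cv2.imwrite('pics/w1c.png',a[:600,:780])
P=cast('wrist',[[237,285],[286,361],[376,360],[430,282],[284,193],[376,192],[62,285]],[141]*4+[97]*2+[95],s);print(P.round(1))
g=np.deg2rad(np.arange(6)*60)
# order by angle: bay=k0 at 198deg, then ccw
idx=[4,0,1,2,3,5]
A=[];b=[]
from scipy.optimize import least_squares
f=lambda v:np.r_[[P[i][:2]-v[:2]-80*np.array([np.cos(v[2]+k*np.pi/3),np.sin(v[2]+k*np.pi/3)]) for k,i in enumerate(idx)]].ravel()
o=least_squares(f,[530,35,np.deg2rad(198)]);print(o.x[:2],np.rad2deg(o.x[2]),o.fun.round(1),'bay',o.x[:2]+80*np.array([np.cos(o.x[2]),np.sin(o.x[2])]))
E
```

```text
[[ 507.6  -36.3  141. ]
 [ 583.6  -17.   141. ]
 [ 600.8   57.2  141. ]
 [ 540.   111.1  141. ]
 [ 452.7   12.1   97. ]
 [ 469.1   87.2   97. ]
 [ 486.2 -247.5   95. ]]
[525.62069102  35.7085396 ] 197.4190093030971 [ 3.4  0.3 -0.6  6.1 -0.9  1.4 -1.2 -2.5 -3.  -2.7  2.3 -2.6] bay [449.28940608  11.7599501 ]
```

View pics/w1c.png

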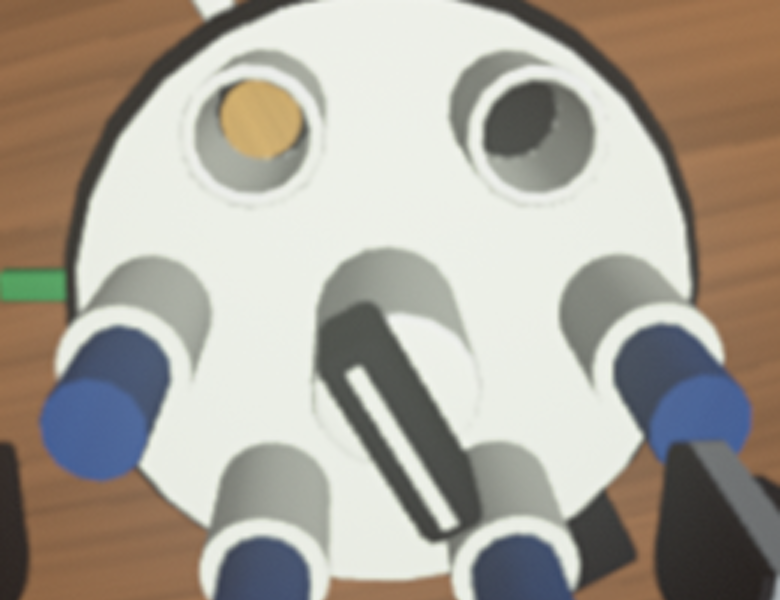

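The crop shows the bay mouth centred at crop pixel (251,134), or image (283.7,194.7). The left blue top is at image (231,293) and the knob stripe centre at (334.3,299.7).

```bash
python3 - <<'E'
from h import *
from scipy.optimize import least_squares
s=np.load('w1.npy',allow_pickle=True).item()
P=cast('wrist',[[283.7,194.7],[231.2,293],[286,362.5],[377,362.5],[433,290.5],[377.3,194.7],[318.5,274],[350.5,325],[62,286]],[97,141,141,141,141,97,151,151,95],s)
print(P.round(1),'knob',P[6:8].mean(0))
d=P[7]-P[6];print('bar',np.rad2deg(np.arctan2(d[1],d[0])))
f=lambda v:np.r_[[P[k][:2]-v[:2]-80*np.array([np.cos(v[2]+k*np.pi/3),np.sin(v[2]+k*np.pi/3)]) for k in range(6)]].ravel()
o=least_squares(f,[530,35,3.4]);print(o.x[:2],np.rad2deg(o.x[2]),o.fun.round(1),'bay',o.x[:2]+80*np.array([np.cos(o.x[2]),np.sin(o.x[2])]))
E
```

```text
[[ 454.1   11.5   97. ]
 [ 513.1  -42.9  141. ]
 [ 585.1  -17.4  141. ]
 [ 603.6   57.6  141. ]
 [ 548.   112.7  141. ]
 [ 471.5   87.8   97. ]
 [ 508.8   27.9  151. ]
 [ 555.7   42.5  151. ]
 [ 487.3 -248.    95. ]] knob [532.26226658  35.22991864 151.        ]
bar 17.279276893109753
[529.23891876  34.89211467] 197.238902577181 [ 1.2  0.3  1.6  0.2 -2.9  2.  -2.  -1.   1.1 -0.2  1.  -1.4] bay [452.83272975  11.18358708]
```

```bash
python3 -m handwheel '[[-0.010,-0.0455,0.005,0],[-0.010,-0.0455,0.005,0],[-0.010,-0.0455,0.005,0],[-0.010,-0.0455,0.005,0],[-0.010,-0.0455,0.005,0],[-0.012,-0.0455,0.005,0],[0,0,0,8.59],[0,0,0,8.59],[0,0,0,8.59],[0,0,0,8.59]]' && python3 -m handwheel '[[0,0,0,8.59],[0,0,0,8.59],[0,0,0,8.59],[0,0,0,8.59],[0,0,0,8.59],[0,0,0,8.59],[0,0,0,8.59],[0,0,0,8.59],[0,0,0,8.59],[0,0,0,8.59]]' && python3 -m handwheel '[[0,0,0,8.59],[0,0,0,8.59],[0,0,0,8.59],[0,0,0,3.7],[0,0,0,0],[0,0,0,0]]' && python3 - <<'E'
from h import *
s,im=shot('wrist','w2');np.save('w2.npy',s,allow_pickle=True);print(s['joint_pos'].round(0))
E
```

```text
time: 2.8
tool_pos: [480.7, -247.1, 229.2]
tcp_rot: [180.0, -0.0, 132.5]
ft_force: [0.3, -0.3, 0.2]
finger_gap: 85.6
grip_force: 0.0
time: 3.8
tool_pos: [480.8, -246.8, 229.3]
tcp_rot: [-180.0, -0.0, 46.6]
ft_force: [-0.6, 0.3, -0.2]
finger_gap: 85.5
grip_force: 0.0
time: 4.4
tool_pos: [480.7, -247.6, 229.3]
tcp_rot: [-180.0, -0.0, 17.6]
ft_force: [0.0, -0.3, 0.3]
finger_gap: 85.4
grip_force: 0.0
[-33.  -2.  95.   0.  87.  40.]
```

View pics/w2.png

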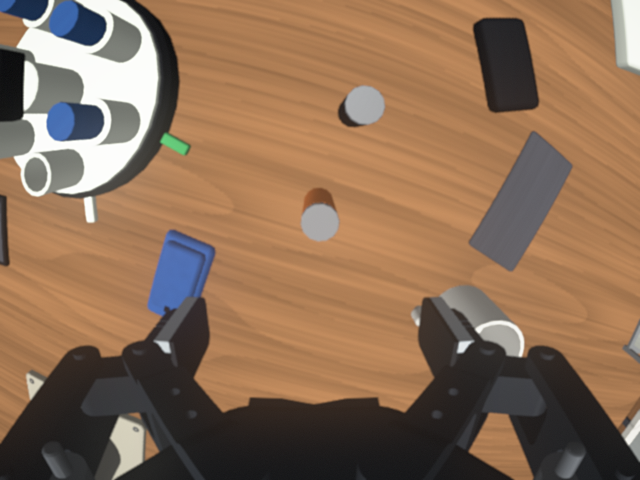

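The orange bank's grey top is at (319.5,222) and the spare's at (364,105). Both fingers are clear of other things.

```bash
python3 - <<'E'
from h import *
s=np.load('w2.npy',allow_pickle=True).item();im=cv2.imread('pics/w2.png')[:,:,::-1].copy()
for c,st in blobs(im,(0,0,120),(179,50,190),300):
    print(c.round(1),st,cast('wrist',[c],95,s).round(1))
P=cast('wrist',[[319.5,222]],95,s)[0];print(P);go(P[0],P[1],65,s=s)
E
```

```text
[620.   36.9] [611   0  29  75 756] [[ 754.4 -471.    95. ]]
[118.9  46.8] [ 92  13  50  50 878] [[578.5 -50.4  95. ]]
[50.4 94.8] [  16   47   73   69 1046] [[527.6  11.3  95. ]]
[364.4 104.6] [ 345   86   40   39 1204] [[ 581.3 -254.7   95. ]]
[121.9 124.9] [ 99  99  41  46 992] [[516.2 -73.5  95. ]]
[ 16.1 145.9] [  0 117  35  41 536] [[474.   45.3  95. ]]
[ 63.9 168.5] [  39  149   45   46 1258] [[466.8 -21.4  95. ]]
[ 35.7 172.5] [ 24 157  24  35 486] [[455.1  13.2  95. ]]
[319.5 221.7] [ 301  204   38   37 1111] [[ 486.  -250.2   95. ]]
[481.9 318.3] [ 439  286   81   71 1923] [[ 446.2 -418.8   95. ]]
[633.4 435.5] [622 410  18  51 323] [[ 314.1 -838.3   95. ]]
[ 485.7877702  -250.21148337   95.        ]
tool [ 480.7 -247.6  229.3] [-179.99   -0.     17.56] shift mm [  4.1   4.  164.3]
```

```bash
python3 -m handwheel '[[0.004,0.004,0.044,0],[0,0,0.045,0],[0,0,0.045,0],[0,0,0.030,0],[0,0,0,0],[0,0,0,0]]' && python3 -m handwheel '[[0,0,0,0],[0,0,0,0],[0,0,0,0],[0,0,0,0],[0,0,0,0],[0,0,0,0],[0,0,0,0],[0,0,0,0],[0,0,0,0],[0,0,0,0]]' 0.02 70
```

```text
time: 5.05
tool_pos: [485.5, -251.3, 65.7]
tcp_rot: [-180.0, 0.0, 17.4]
ft_force: [0.6, -0.6, 0.6]
finger_gap: 85.3
grip_force: 0.0
time: 6.05
tool_pos: [486.3, -251.8, 66.8]
tcp_rot: [179.9, -0.1, 17.3]
ft_force: [-1.5, 1.3, 6.8]
finger_gap: 28.4
grip_force: 68.9
```

```bash
python3 -m handwheel '[[0,0,-0.01,0],[0,0,-0.04,0],[0,0,-0.045,0],[0,0,-0.045,0],[0,0,-0.030,0],[0,0,0,0],[0,0,0,0],[0,0,0,0]]' && python3 - <<'E'
from h import *
s,im=shot('wrist','w3');np.save('w3.npy',s,allow_pickle=True)
z=s['tool_pos'][2]+95-66.5
R,t=tool(s)
for c,st in blobs(im,(0,0,100),(179,60,215),300):
    P=cast('wrist',[c],z,s)[0];l=R.T@(P-t)
    if abs(l[0])<60 and abs(l[1])<40: print(c.round(1),st,l.round(1),P.round(1))
go(453.1,11.3,t[2],s=s)
E
```

```text
time: 6.85
tool_pos: [484.7, -251.0, 233.7]
tcp_rot: [-179.9, 0.1, 17.3]
ft_force: [1.3, 0.3, -1.9]
finger_gap: 28.3
grip_force: 69.3
[313.3 335.5] [ 274  301   80   70 4507] [  0.7  -0.7 -28.5] [ 485.2 -250.3  262.2]
tool [ 484.7 -251.   233.7] [-1.7989e+02  9.0000e-02  1.7330e+01] shift mm [  48.  -259.8    0.4]
```

View pics/w3.png

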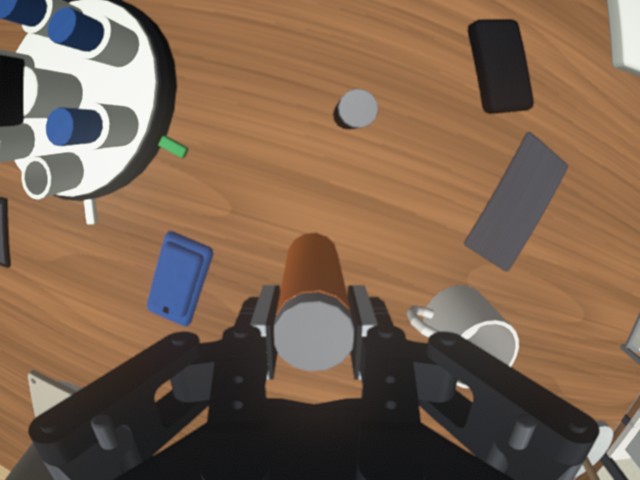

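The bank is held upright and centred between the pads, its top at about (313,334).

```bash
python3 -m handwheel '[[0.008,-0.0433,0,0],[0.008,-0.0433,0,0],[0.008,-0.0433,0,0],[0.008,-0.0433,0,0],[0.008,-0.0433,0,0],[0.008,-0.0433,0,0],[0,0,0,0],[0,0,0.03,0],[0,0,0.02,0],[0,0,0,0]]' && python3 - <<'E'
from h import *
import time
s,im=shot('wrist','w4');np.save('w4.npy',s,allow_pickle=True)
R,t=tool(s);go(453.1,11.3,t[2],s=s)
a=cv2.resize(im[180:430,200:440],None,fx=2.4,fy=2.4,interpolation=cv2.INTER_CUBIC);cv2.imwrite('pics/w4c.png',a[:,:,::-1])
_,_=shot('side','s4')
E
```

```text
time: 7.9
tool_pos: [451.0, 10.6, 180.8]
tcp_rot: [-179.8, 0.4, 17.3]
ft_force: [-0.5, -1.5, -2.1]
finger_gap: 28.6
grip_force: 69.6
tool [451.   10.6 180.8] [-179.84    0.44   17.33] shift mm [ 2.2 -0.  -0. ]
```

View pics/w4.png

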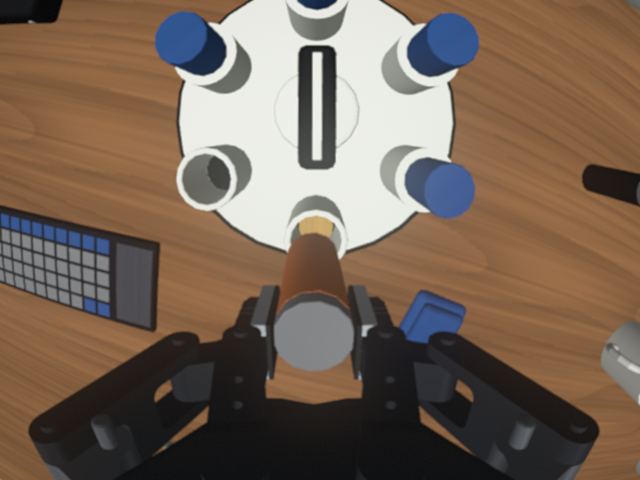

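The bay mouth is seen just behind the bank at about (317.5,238), with the brass pad at (317,228). The knob's centre is at (317,108).

```bash
python3 - <<'E'
from h import *
s=np.load('w4.npy',allow_pickle=True).item();R,t=tool(s)
px=[[317.5,236],[317,107],[208,179],[315,331]]
P=cast('wrist',px,[97,151,97,t[2]+28.5],s)
for p in P: print(p.round(1),(R.T@(p-t)).round(1))
im=cv2.imread('pics/w4.png')
# foot edges of orange near bottom: row-wise orange extents, and white tube extents
hsv=cv2.cvtColor(im,cv2.COLOR_BGR2HSV)
for y in (222,230,238,245,260,280):
    row=im[y,270:370].mean(1).astype(int); o=np.where((hsv[y,270:370,1]>150)&(hsv[y,270:370,0]<14))[0]+270
    print(y,o.min() if len(o) else None,o.max() if len(o) else None)
print(r.sense()['tool_pos'],r.sense()['tcp_rot'])
E
```

```text
[457.3  10.8  97. ] [ 6.8  2.  83.7]
[530.3  34.4 151. ] [83.   1.  29.1]
[472.5  87.8  97. ] [ 44.1 -67.1  83.6]
[453.6  11.4 209.3] [  2.6  -0.  -28.5]
222 None None
230 None None
238 None None
245 None None
260 None None
280 283 291
[453.20620644  10.36490713 184.57378456] [-1.79954023e+02  1.32433235e-01  1.73041235e+01]
```

View pics/w4c.png

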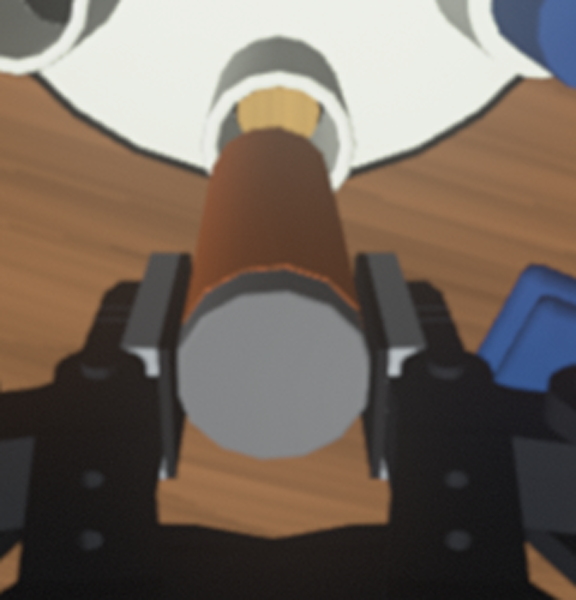

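Alignment is within about 1 mm, so I'll lower the bank in small steps and watch the force.

```bash
python3 -m handwheel '[[0,0,0.008,0],[0,0,0.008,0],[0,0,0,0],[0,0,0,0]]' && python3 -m handwheel '[[0,0,0.003,0],[0,0,0.003,0],[0,0,0,0]]' && python3 -m handwheel '[[0,0,0.002,0],[0,0,0.002,0],[0,0,0,0]]'
```

```text
time: 8.4
tool_pos: [453.8, 10.7, 169.2]
tcp_rot: [-180.0, 0.0, 17.3]
ft_force: [0.1, 0.2, -1.1]
finger_gap: 27.9
grip_force: 69.6
time: 8.7
tool_pos: [453.6, 10.9, 162.8]
tcp_rot: [-180.0, 0.0, 17.3]
ft_force: [-0.3, -0.1, -1.7]
finger_gap: 28.4
grip_force: 69.6
time: 9.0
tool_pos: [453.7, 10.8, 159.0]
tcp_rot: [-180.0, 0.0, 17.3]
ft_force: [-0.3, 0.3, -1.3]
finger_gap: 28.3
grip_force: 69.7
```

```bash
python3 -m handwheel '[[0,0,0.003,0],[0,0,0.003,0],[0,0,0.003,0],[0,0,0,0]]' && python3 -m handwheel '[[0,0,0.004,0],[0,0,0.004,0],[0,0,0.004,0],[0,0,0,0]]'
```

```text
time: 9.4
tool_pos: [453.6, 10.8, 149.7]
tcp_rot: [-180.0, 0.0, 17.3]
ft_force: [0.9, 0.8, -1.0]
finger_gap: 27.9
grip_force: 69.6
time: 9.8
tool_pos: [453.5, 10.8, 137.5]
tcp_rot: [-180.0, 0.0, 17.3]
ft_force: [0.4, -0.5, -1.3]
finger_gap: 28.2
grip_force: 69.6
```

```bash
python3 -m handwheel '[[0,0,0.0015,0],[0,0,0.0015,0],[0,0,0,0]]' && python3 -m handwheel '[[0,0,0.0015,0],[0,0,0.0015,0],[0,0,0,0]]' | sed -n 1,4p&& python3 -m handwheel '[[0,0,0.0015,0],[0,0,0.0015,0],[0,0,0,0]]' | sed -n 1,4p
```

```text
time: 10.1
tool_pos: [453.7, 10.8, 135.1]
tcp_rot: [-180.0, 0.0, 17.3]
ft_force: [0.4, -0.2, -1.6]
finger_gap: 28.4
grip_force: 69.6
time: 10.4
tool_pos: [453.7, 10.8, 132.0]
tcp_rot: [-180.0, 0.0, 17.3]
ft_force: [-0.1, 0.6, -1.0]
time: 10.7
tool_pos: [453.7, 10.8, 129.0]
tcp_rot: [-180.0, 0.0, 17.3]
ft_force: [-0.7, 0.0, -1.3]
```

```bash
python3 -m handwheel '[[0,0,0.0015,0],[0,0,0.0015,0],[0,0,0,0]]' | sed -n 1,4p&& python3 -m handwheel '[[0,0,0.0015,0],[0,0,0.0015,0],[0,0,0,0]]' | sed -n 1,4p
```

```text
time: 11.0
tool_pos: [453.9, 10.8, 126.3]
tcp_rot: [180.0, -0.0, 17.3]
ft_force: [0.3, -0.0, -1.1]
time: 11.3
tool_pos: [454.2, 10.7, 123.6]
tcp_rot: [180.0, -0.0, 17.3]
ft_force: [-0.3, -0.7, 4.2]
```

```bash
python3 -m handwheel '[[0,0,0.001,0],[0,0,0.001,0],[0,0,0,0]]' | sed -n 1,4p&& python3 -m handwheel '[[0,0,0.001,0],[0,0,0.001,0],[0,0,0,0]]' | sed -n 1,4p&& python3 -m handwheel '[[0,0,0.0005,0],[0,0,0.0005,0],[0,0,0,0]]' | sed -n 1,4p
```

```text
time: 11.6
tool_pos: [454.0, 10.8, 121.3]
tcp_rot: [180.0, -0.0, 17.3]
ft_force: [0.6, -1.0, 4.5]
time: 11.9
tool_pos: [453.9, 10.8, 119.1]
tcp_rot: [-180.0, -0.0, 17.3]
ft_force: [0.1, -0.1, 3.3]
time: 12.2
tool_pos: [453.9, 10.8, 118.2]
tcp_rot: [180.0, -0.0, 17.3]
ft_force: [0.6, -0.2, 4.6]
```

```bash
python3 -m handwheel '[[0,0,0.0005,0],[0,0,0.0005,0],[0,0,0,0]]' | sed -n 1,4p&& python3 -m handwheel '[[0,0,0.0004,0],[0,0,0.0004,0],[0,0,0,0]]' | sed -n 1,4p
```

```text
time: 12.5
tool_pos: [454.1, 10.8, 117.5]
tcp_rot: [180.0, -0.0, 17.3]
ft_force: [-1.6, 0.9, 5.9]
time: 12.8
tool_pos: [454.3, 10.7, 117.2]
tcp_rot: [180.0, -0.0, 17.3]
ft_force: [-1.1, -1.0, 10.7]
```

```bash
python3 -m handwheel '[[0,0,0.0001,0],[0,0,0,0],[0,0,0,0],[0,0,0,0]]' | sed -n 1,4p; python3 -c "
from h import *
print(np.mean([r.sense()['ft_force'] for _ in range(20)],0))"
```

```text
time: 13.2
tool_pos: [454.3, 10.8, 117.2]
tcp_rot: [180.0, -0.1, 17.3]
ft_force: [-2.6, 0.7, 10.2]
[-2.56993453  0.66097995 10.24552437]
```

```bash
python3 -m handwheel '[[0,0,0.0002,0],[0,0,0,0],[0,0,0,0],[0,0,0,0]]' | sed -n 1,4p
```

```text
time: 13.6
tool_pos: [454.4, 10.7, 117.1]
tcp_rot: [180.0, -0.1, 17.3]
ft_force: [-2.0, -0.9, 11.0]
```

```bash
python3 -m handwheel '[[0,0,0,0],[0,0,0,0],[0,0,0,0],[0,0,0,0]]' 0.045 && python3 -m handwheel '[[0,0,-0.01,0],[0,0,-0.03,0],[0,0,-0.03,0],[0,0,-0.01,0],[0,0,0,0],[0,0,0,0],[0,0,0,0]]' && python3 - <<'E'
from h import *
s,im=shot('wrist','w5');np.save('w5.npy',s,allow_pickle=True);go(530,34.7,198,s=s)
E
```

```text
time: 14.0
tool_pos: [453.4, 10.9, 115.6]
tcp_rot: [-180.0, 0.1, 17.3]
ft_force: [-0.1, 0.4, -0.3]
finger_gap: 45.1
grip_force: 0.0
time: 14.7
tool_pos: [452.9, 10.9, 194.5]
tcp_rot: [-179.9, 0.1, 17.3]
ft_force: [-0.7, -0.3, -0.4]
finger_gap: 45.1
grip_force: 0.0
tool [452.9  10.9 194.5] [-1.7994e+02  1.4000e-01  1.7330e+01] shift mm [80.7  0.2 -3.7]
```

View pics/w5.png

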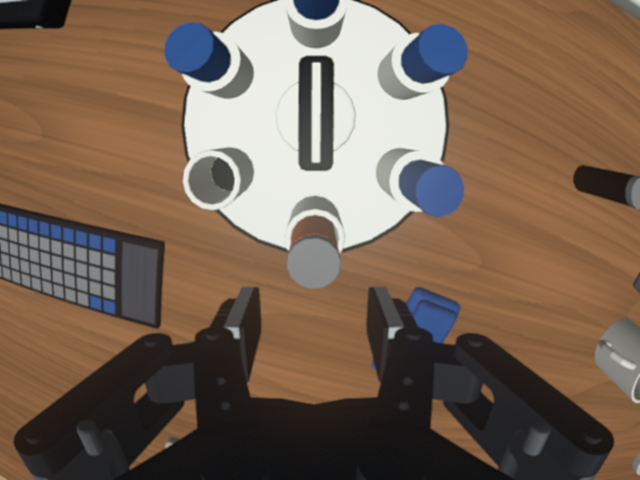

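The bank stands in the bay, its top at (314,261). The knob bar is parallel to the tool's x, centred at (316,113).

```bash
python3 -m handwheel '[[0.04,0,0,0],[0.04,0,0,0],[0,0,0,0],[0,0,0.03,0],[0,0,0.03,0],[0,0,0.01,0],[0,0,0,0],[0,0,0,0]]' && python3 -m handwheel '[[0,0,0,0],[0,0,0,0],[0,0,0,0],[0,0,0,0],[0,0,0,0]]' 0.01 40
```

```text
time: 15.55
tool_pos: [530.5, 34.5, 127.1]
tcp_rot: [180.0, -0.0, 17.3]
ft_force: [0.2, -0.8, 0.6]
finger_gap: 45.0
grip_force: 0.0
time: 16.05
tool_pos: [531.5, 34.3, 128.1]
tcp_rot: [179.9, -0.2, 17.3]
ft_force: [-1.6, -1.9, 7.1]
finger_gap: 17.1
grip_force: 41.4
```

```bash
python3 -m handwheel '[[0,0,0,-3],[0,0,0,-3],[0,0,0,-3],[0,0,0,-3],[0,0,0,-3],[0,0,0,-3],[0,0,0,-3],[0,0,0,-3],[0,0,0,-3],[0,0,0,-3]]' && python3 -m handwheel '[[0,0,0,-3],[0,0,0,-3],[0,0,0,-3],[0,0,0,-3],[0,0,0,-3],[0,0,0,-3],[0,0,0,-3],[0,0,0,-3],[0,0,0,-3],[0,0,0,-3]]' && python3 -m handwheel '[[0,0,0,0],[0,0,0,0],[0,0,0,0],[0,0,0,0],[0,0,0,0]]'
```

```text
time: 17.05
tool_pos: [531.4, 34.4, 128.2]
tcp_rot: [179.9, -0.1, 47.4]
ft_force: [0.1, -2.2, 7.7]
finger_gap: 16.9
grip_force: 41.5
time: 18.05
tool_pos: [531.4, 34.4, 128.2]
tcp_rot: [179.8, -0.0, 77.4]
ft_force: [-2.1, -1.8, 8.2]
finger_gap: 17.4
grip_force: 41.6
time: 18.55
tool_pos: [531.3, 34.4, 128.2]
tcp_rot: [179.8, -0.0, 77.3]
ft_force: [-1.5, -1.8, 7.1]
finger_gap: 16.8
grip_force: 41.5
```

```bash
python3 -m handwheel '[[0,0,0,0],[0,0,0,0],[0,0,0,0],[0,0,0,0],[0,0,0,0]]' 0.045 && python3 -m handwheel '[[0,0,-0.02,0],[0,0,-0.03,0],[0,0,-0.03,0],[-0.03,0,0,0],[-0.04,0,0,0],[0,0,0,0],[0,0,0,0],[0,0,0,0]]' && python3 - <<'E'
from h import *
s,im=shot('wrist','w6')
E
```

```text
time: 19.05
tool_pos: [530.1, 34.7, 126.0]
tcp_rot: [-180.0, 0.0, 77.3]
ft_force: [-0.2, -1.0, 0.1]
finger_gap: 45.3
grip_force: 0.0
time: 19.85
tool_pos: [515.0, -33.1, 206.1]
tcp_rot: [-180.0, -0.0, 77.3]
ft_force: [-0.7, 0.2, -0.0]
finger_gap: 45.2
grip_force: 0.0
```

View pics/w6.png

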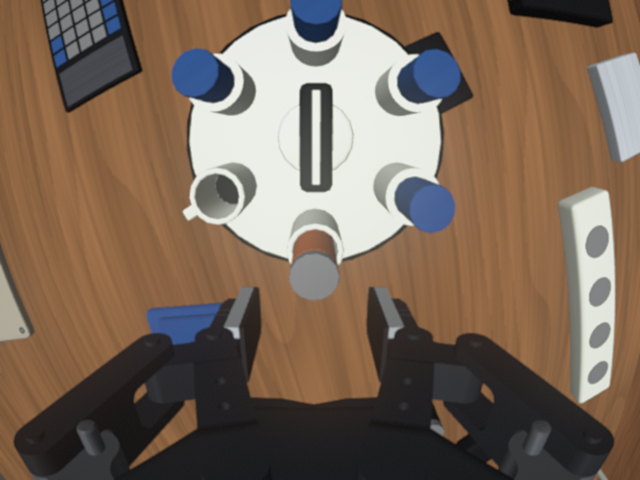

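The loaded bay has moved one click: the empty bay is now at the white mark (190,212) and the bar at (316,137) is in line with the 77° tool yaw. The bank stands upright with its top at (314,275), and the gripper is clear.

```bash
python3 -c "
from bench import r
print(r.hand_in())"
```

```text
the job is handed in; nothing more can be done
None
```

The orange bank is in its bay, pressed against the pad's stop with about 12 N, the carousel is turned one click anticlockwise so the bay sits at the green mark, and the job is handed in at about 20 s (no verdict was returned).

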